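# Fit a fresh gas filter into the sleeve-lock coupler

## Task

Fit the fresh filter, the white one with the blue band, to the gas manifold. First pull the coupler's sleeve down until it clicks and stays back, then lift the fresh filter out of the rack and push its brass nose gently down into the coupler until it is fully home and the sleeve springs up again and locks it. Never force it (more than about 25 N on the filter breaks the fittings), leave the filter standing locked and let go, and leave the used filters and everything else where they are.

Things in the scene. Friction and masses are not known exactly. Their poses are not given: they have to be found in the camera images.
- manifold: Grey gas manifold fixed on the bench, 70 x 200 x 50 mm (x, y, z), on a dark foot 90 x 210 x 12 mm; origin at the centre of its underside, z up, length along y. On its top, at y = -75 and +75 mm, two blanked ports with black caps, 22 mm wide, 18 mm tall. The coupler stands upright in the middle.
- outlet (a point): NOMINAL foot of the coupler: middle of the manifold's top, 50 mm above the bench; axes as the manifold's. The coupler is screwed in by hand over washers: its real axis is up to 2.5 mm off in x and in y, and it really stands 0 to 12 mm HIGHER than all the nominal heights given (not measured: feel for it). Brass hexagon foot 42 mm wide, 10 mm tall.
- bore_mouth (a point): NOMINAL centre of the coupler's open top, 50 mm above outlet (really 0 to 12 mm higher, axis up to 2.5 mm off in x and y). Steel socket tube 25 mm outside; funnel mouth 22 mm wide narrowing in 6 mm to a straight 16 mm bore. With the sleeve up, two jaws 10 to 14 mm below the mouth bar the bore; with the sleeve back it is free.
- bore_floor (a point): NOMINAL rigid floor of the bore, 36 mm below the mouth. A spring plunger stands 5 mm above it. Pushed down about 3 mm by the nose (2 N rising to 5 N) it trips the catch: the sleeve jumps up and its jaws close in the nose's groove. About 2 mm deeper the nose meets the rigid floor. Let go, the filter rises until the tip is up to 4 mm above the floor, and is locked.
- sleeve_grip (a point): NOMINAL middle of the sleeve's tube while the sleeve is up, on the coupler's axis, 40 mm above outlet. Grey ribbed tube 34 mm wide, from 9 mm below to 8 mm above this point; at its foot a blue flange 60 mm wide, 9 to 14 mm below this point. Grip the tube, or push the flange, straight down.
- sleeve (a joint): How far the sleeve is pulled back (down), m: 0 = up, locking, as at the start; hard stop at 0.013. Its spring pushes it up with 5 N at 0 and 10 N at 0.013; the catch adds up to about 4 N on the way down, clicks at 0.0105 and then holds the sleeve back there by itself until a nose trips it.
- filter: The fresh filter, loose, about 110 g, upright: white capsule 36 mm wide, blue band, grey cap, brass nose below. Origin at the nose's tip, z up. Nose 14 mm wide, 38 mm long, tip tapered to 12 mm over 2 mm, groove 18.5 to 27 mm up; capsule 38 to 80 mm above the tip, cap 20 mm wide up to 85 mm. It stands on the capsule's shoulder, nose hanging in a 20 mm hole of the rack.
- used_a: A used filter, same shape and mass, brown capsule with black band and cap; stands in the rack; to be left alone.
- used_b: The other used filter, the same brown look; to be left alone.
- rack: White rack block fixed on the bench, 70 x 200 x 45 mm; origin at the centre of its underside, length along y; three holes at y = -60, 0 and 60 mm.
- reagent: Clear bottle with a blue cap, 70 mm wide, 150 mm tall, loose bystander beyond the work; origin at the centre of its underside.
- sharps_bin: Yellow bin with a red ring on top, 92 mm wide, 97 mm tall, loose bystander; origin at the centre of its underside.
- weigh_tray: Purple open tray 80 x 80 x 25 mm, loose bystander; origin at the centre of its underside.
Not all that is in view belongs to the job. What is shaped like the rack but red or turquoise is not meant.

How it is judged:
On the way, in this order (a step that is already met when the one before it is completed fails the run):
1. the sleeve is pulled back and stays on its catch with nothing holding it (value of joint sleeve above 0.009 m and contact force between each of the arm, the fingers and manifold below 0.5 N and horizontal distance between filter and outlet above 0.03 m), for 0.3 s.
2. the nose is in the coupler's bore while the sleeve is back (value of joint sleeve above 0.008 m and horizontal distance between filter and outlet below 0.008 m and z of filter in the frame of outlet below 0.044 m).
At the end, for the whole second after the job is handed in: The sleeve is up again (within 1.5 mm) and the fresh filter stands locked in the coupler: its tip within 8 mm of the outlet's axis and less than 34 mm above the outlet, tilted less than 0.12 rad, at rest, released; the used filters still stand in the rack (value of joint sleeve below 0.0015 m and z of filter in the frame of outlet below 0.034 m and horizontal distance between filter and outlet below 0.008 m and angle between filter's own z axis and vertical below 0.12 rad and linear speed of filter below 0.02 m/s and horizontal distance between each of used_a, used_b and rack below 0.08 m); the robot touches nothing.
It fails at once if the filter is forced: more than 25 N between the filter and the coupler or manifold (contact force between filter and manifold above 25 N).
It fails at once if a used filter is moved by more than 20 mm (distance of any of used_a, used_b from where it was at the start of the episode above 0.02 m).
It fails at once if a bystander is moved by more than 20 mm (distance of any of reagent, sharps_bin, weigh_tray from where it was at the start of the episode above 0.02 m).
It also fails if it takes over 67 s, if anything falls off the work surface, if the arm or the gripper's body presses on something with over 40 N, if the wrist force passes 120 N, or if a joint passes its speed limit or range.

## Robot

A 6-joint arm with a two-finger parallel gripper is mounted at the origin on the work surface. World frame = base frame: x ahead of the robot, y to its left, z up, the work surface at z = 0. Lengths are in m, angles in rad, forces in N, time in s.
With the tool pointing down it reaches from about 0.375 to 0.975 m from the base axis. Payload 3.8 kg.
Tool frame: the origin (TCP) lies midway between the tips of the shut fingers; the grasp point (between the pads) lies robot.hold_point_z behind it (robot.hold_point_z is the distance from the TCP to the grasp point, in m); z points along the fingers, y is the direction in which the jaws open and shut (so a half turn about z gives the same grasp; the last joint's range is limited). The gripper opens to 85 mm and grips with 20 to 120 N. Pads are 22 mm wide; open, the fingers measure 114 mm over their backs; the gripper's body (76 mm by 85 mm) begins 54 mm behind the grasp point. The pads swing forward as they close: fully open they stand 13 mm farther back than shut.
Start: joints at [-1.351, 0.264, 1.604, -0, 1.274, -0.037], TCP at [0.171, -0.653, 0.231] pointing down, gripper open.
Joint ranges: [-2.63, 2.63], [-0.94, 2.18], [0.31, 2.57], [-1.31, 4.45], [0, 2.66], [-2.55, 2.55]. Speed limits (rad/s): [2.57, 2.57, 3.14, 3.14, 3.14, 3.14].

## Interface

Orientations are given as a rotation vector (axis times angle).
In Python, from rig import robot gives the robot as it stands.
- The arm moves only by the tool move_arm, never from a script. Its argument "steps" is text: rows parted by semicolons, each of 6 numbers parted by spaces: the shift along the world's x, y, z in mm, then the turn, a rotation vector about the world's x, y, z in rad. A call has 1 to 10 rows; each row shifts and turns the pose as measured when the row begins; what a row does not reach is not made up. A row lasts 1/12 s, in which the tool goes at most 41.7 mm and 7.16 degrees, less where a joint would pass 70% of its speed; a pose out of reach is approached as far as the arm can. A call is refused whole if a number of a shift passes 41.7 or a number of a turn 0.125, either way. A call with a gripper value outside its range is refused whole. "fingers" is the finger opening in mm, from 0 to 85.4, set as the call begins (left out, the last holds). The fingers move at their own pace and stop on an object; "squeeze" is the grip in N (left out, the last holds). Time passes only in rows, so rows that do not move let the fingers close. It gives the time, the measured TCP pose, the force and the opening at its end, in the units of the state.
- robot.sense(): the state, without advancing time (a new reading comes with each control period).
- robot.get_image(name): name is "side" or "top"; returns (picture, depth): 400x640x3 uint8, blue, green, red; 400x640 float32, m along the optical axis (not along the pixel's ray), 0 where there is no reading.
- robot.get_calibration(name): a dict with "fovy" (degrees; the focal length in pixels is half the picture's height over the tangent of half this angle, whatever the lens; pixels are square), "cx", "cy" (the principal point, pixels), "position" and "attitude" of the camera in the world. Camera axes: x right, y down, z forward; pixel columns grow to the right and rows downward; lengths in m; the calibration is good to about 2 mm. A picture is of the moment at which its call begins. get_calibration takes no time and is no camera call.
- robot.job_done(): hands the job in, once; it reports no verdict.
The state is a dict: "time": time; "joint_positions": joint angles; "dq": joint speeds; "tau": joint torques, N m; "position": TCP position; "orientation": TCP orientation; "force": force on the tool from outside, world axes, zero at the start; "moment": the same for the moment, N m; "gripper_width": finger opening in m.
Only numpy, scipy, OpenCV 4.12 (cv2) and the standard library are available. Lean on these libraries where they do the work, as an engineer would, in place of code of your own. Each camera call takes 0.05 s, during which the arm holds its last target.

## Working session

There is one attempt and no reset: what is moved stays moved. The work goes in short steps, Python scripts to look and compute and a tool call to move; the robot and the scene stay as the last step left them, time stands still between calls to the robot, and variables do not carry over. Pictures are saved under pics/ and viewed, and the job is handed in when it is done.

Besides the shell and the picture viewer there is one more tool, called after "Request:" in YAML: its name, and indented under it one key for each argument. move_arm: Moves the arm, as the interface text tells. Its arguments: {"type":"object","properties":{"steps":{"type":"string"},"fingers":{"type":"number"},"squeeze":{"type":"number"}},"required":["steps"]}

```bash
ls; mkdir -p pics
python3 - <<'E'
from rig import robot
import cv2,numpy as np
print(robot.hold_point_z, robot.sense())
for n in("side","top"):
    im,d=robot.get_image(n); cv2.imwrite(f"pics/{n}0.png",im); np.savez(f"pics/{n}0.npz",im=im,d=d); print(n,robot.get_calibration(n))
E
```

```text
pics
0.0187 {'time': 0.0, 'joint_positions': array([-1.35089652e+00,  2.64747362e-01,  1.60535911e+00, -2.52246317e-05,
        1.27368376e+00, -3.69295586e-02]), 'dq': array([ 0.00076246,  0.00077216, -0.00157921,  0.00102843, -0.00037319,
        0.00078702]), 'tau': array([ 1.55383568e-04, -5.15110230e+01, -3.67316866e+01, -2.90511280e-04,
        1.29021736e-02, -1.50772757e-05]), 'position': array([ 0.17127438, -0.65216686,  0.22997395]), 'orientation': array([-3.11355559e+00, -4.02050332e-01,  3.52831336e-04]), 'force': array([ 0.56145711,  0.80127572, -0.23484871]), 'moment': array([-0.0450893 , -0.01702033,  0.02562685]), 'gripper_width': 0.08582334414919396}
side {'fovy': 45.31623017205899, 'cx': 317.26052803575516, 'cy': 198.05715980680145, 'position': array([-0.24417064,  0.74635175,  0.81699607]), 'attitude': array([-0.94916019,  2.28561313, -1.21909326])}
top {'fovy': 51.98590320706407, 'cx': 317.8761118981591, 'cy': 191.83527586257995, 'position': array([ 0.33448194, -0.01207789,  1.15907691]), 'attitude': array([-2.10486448,  2.14569961, -0.19125524])}
```

View pics/side0.png

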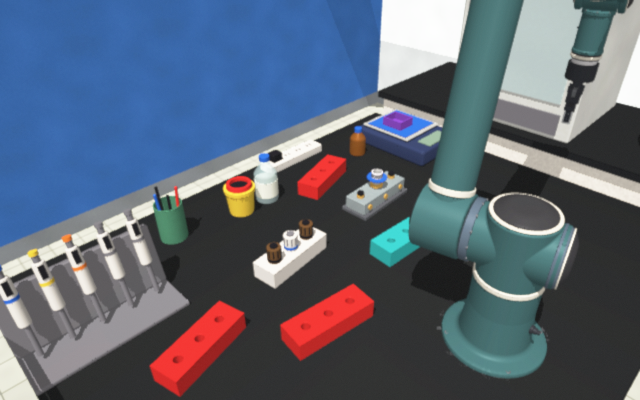

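View pics/top0.png

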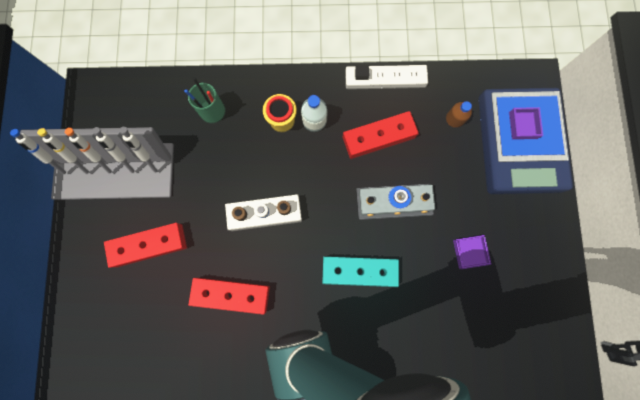

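The top view shows the white rack at about (263,211), with the fresh filter in its middle hole. The grey manifold is at (396,200), with the coupler at about (401,197). Next I'll measure both.

```bash
cat > h.py <<'E'
import numpy as np,cv2
from scipy.spatial.transform import Rotation as R
from rig import robot
def cloud(n,d):
    c=robot.get_calibration(n); f=200/np.tan(np.radians(c['fovy']/2))
    v,u=np.mgrid[:400,:640]
    P=np.stack([(u-c['cx'])/f*d,(v-c['cy'])/f*d,d],-1)
    return P@R.from_rotvec(c['attitude']).as_matrix().T+c['position']
def proj(n,p):
    c=robot.get_calibration(n); f=200/np.tan(np.radians(c['fovy']/2))
    q=(np.atleast_2d(p)-c['position'])@R.from_rotvec(c['attitude']).as_matrix()
    return np.c_[q[:,0]/q[:,2]*f+c['cx'],q[:,1]/q[:,2]*f+c['cy']]
E
python3 - <<'E'
from h import *
z=np.load('pics/top0.npz');im=z['im'];d=z['d'];W=cloud('top',d)
print("table",np.median(W[300:320,150:180].reshape(-1,3),0))
print("px->",W[211,263],W[200,396])
def box(name,c0,c1,r0,r1,zlo,zhi):
    w=W[r0:r1,c0:c1].reshape(-1,3);k=(w[:,2]>zlo)&(w[:,2]<zhi);p=w[k]
    r=cv2.minAreaRect((p[:,:2]*1000).astype(np.float32));print(name,k.sum(),r,np.median(p[:,2]))
box('rack',215,310,185,240,.035,.055)
box('man',350,440,175,225,.042,.058)
for (a,b,c,e,nm) in((215,310,185,240,'rack'),(350,440,175,225,'man')):
    w=W[c:e,a:b]
    cols=im[c:e,a:b]
    for lo in np.arange(.03,.15,.006):
        k=(w[...,2]>lo)&(w[...,2]<lo+.006)
        if k.sum()>3:
            print(nm,round(lo,3),k.sum(),w[k][:,:2].min(0).round(4),w[k][:,:2].max(0).round(4),w[k][:,:2].mean(0).round(4))
cv2.imwrite('pics/topcrop.png',cv2.resize(im[170:240,215:445],None,fx=3.4,fy=3.4,interpolation=cv2.INTER_CUBIC))
s=np.load('pics/side0.npz')['im']
cv2.imwrite('pics/sidecrop.png',cv2.resize(s[155:295,245:420],None,fx=4,fy=4,interpolation=cv2.INTER_CUBIC))
E
```

```text
table [0.22926897 0.41336987 0.00093605]
px-> [0.48239503 0.13350414 0.08984526] [ 0.50302107 -0.21518739  0.10136852]
rack 1364 ((487.88079833984375, 141.69117736816406), (70.78488159179688, 200.01275634765625), 6.5237298011779785) 0.04619199186839973
man 1364 ((514.2350463867188, -226.2225799560547), (73.47107696533203, 200.27182006835938), 1.9570120573043823) 0.051531629450405236
rack 0.03 21 [0.4422 0.0414] [0.5138 0.2372] [0.4569 0.1373]
rack 0.036 60 [0.4439 0.0388] [0.5244 0.239 ] [0.4736 0.1473]
rack 0.042 1012 [0.4436 0.0385] [0.5319 0.2442] [0.4867 0.1401]
rack 0.048 286 [0.4432 0.0409] [0.531  0.2429] [0.4842 0.1364]
rack 0.054 24 [0.4634 0.0646] [0.4993 0.2026] [0.4776 0.1438]
rack 0.06 14 [0.4631 0.0644] [0.4931 0.2043] [0.478  0.1241]
rack 0.066 15 [0.465  0.0637] [0.4943 0.1926] [0.4768 0.1437]
rack 0.072 13 [0.4642 0.0661] [0.4883 0.1965] [0.4753 0.1488]
rack 0.078 33 [0.4633 0.0659] [0.4969 0.2164] [0.4806 0.1424]
rack 0.084 256 [0.4652 0.0652] [0.5117 0.2183] [0.4878 0.1384]
rack 0.09 160 [0.4679 0.0727] [0.5053 0.2174] [0.4867 0.1447]
rack 0.096 11 [0.475  0.0751] 
[... 203 characters left out ...]
6 -0.1251] [ 0.5042 -0.2196]
man 0.048 1123 [ 0.4769 -0.3265] [ 0.5541 -0.1265] [ 0.5123 -0.2228]
man 0.054 164 [ 0.4806 -0.3247] [ 0.5511 -0.129 ] [ 0.5146 -0.2254]
man 0.06 18 [ 0.5025 -0.3103] [ 0.5263 -0.1415] [ 0.5136 -0.2473]
man 0.066 76 [ 0.5037 -0.3114] [ 0.526  -0.1433] [ 0.5147 -0.2223]
man 0.072 15 [ 0.5087 -0.3038] [ 0.5223 -0.1536] [ 0.5152 -0.2477]
man 0.078 24 [ 0.487  -0.2527] [ 0.544  -0.2004] [ 0.511  -0.2274]
man 0.084 215 [ 0.4865 -0.2557] [ 0.5432 -0.197 ] [ 0.5136 -0.225 ]
man 0.09 40 [ 0.4857 -0.2544] [ 0.5423 -0.204 ] [ 0.5157 -0.2241]
man 0.096 27 [ 0.498  -0.2422] [ 0.5295 -0.2109] [ 0.5122 -0.2257]
man 0.102 80 [ 0.4995 -0.2413] [ 0.5316 -0.2097] [ 0.5148 -0.2262]
```

View pics/topcrop.png

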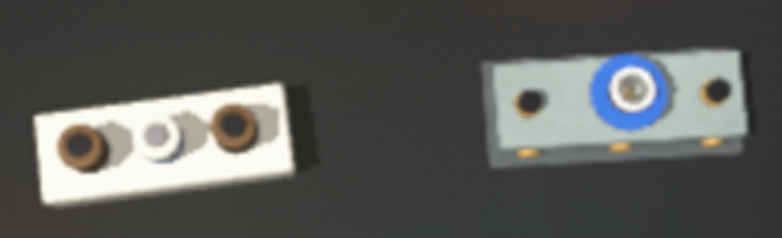

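View pics/sidecrop.png

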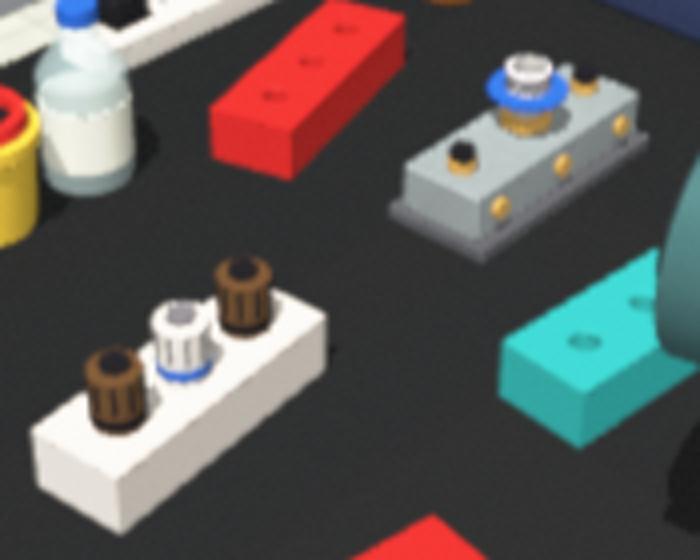

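```bash
cat > meas.py <<'E'
from h import *
from scipy.optimize import least_squares
def onplane(n,uv,z):
    c=robot.get_calibration(n); f=200/np.tan(np.radians(c['fovy']/2))
    uv=np.asarray(uv,float)
    r=np.c_[(uv[:,0]-c['cx'])/f,(uv[:,1]-c['cy'])/f,np.ones(len(uv))]@R.from_rotvec(c['attitude']).as_matrix().T
    t=(z-c['position'][2])/r[:,2]
    return (c['position']+r*t[:,None])[:,:2]
def circ(n,mask,z,r=None):
    cs,_=cv2.findContours(mask.astype(np.uint8),cv2.RETR_EXTERNAL,cv2.CHAIN_APPROX_NONE)
    c=max(cs,key=cv2.contourArea)[:,0]; e=cv2.fitEllipse(c)
    p=onplane(n,c,z)
    f=lambda q:np.hypot(p[:,0]-q[0],p[:,1]-q[1])-q[2]
    s=least_squares(f,[*p.mean(0),.02],loss='soft_l1',f_scale=.001)
    return s.x,e,len(c)
E
python3 - <<'E'
from meas import *
for n in('top','side'):
    z=np.load(f'pics/{n}0.npz');im=z['im'].astype(int);d=z['d'];W=cloud(n,d)
    hsv=cv2.cvtColor(z['im'],cv2.COLOR_BGR2HSV)
    blue=(hsv[...,0]>100)&(hsv[...,0]<125)&(hsv[...,1]>120)
    roi=(abs(W[...,0]-.514)<.06)&(abs(W[...,1]+.226)<.05)&(W[...,2]>.06)
    fl=roi&blue
    print(n,'flange z med',np.median(W[fl][:,2]),fl.sum(), 'man top',np.median(W[(abs(W[...,0]-.514)<.03)&(abs(abs(W[...,1]+.226)-.045)<.012)][:,2]))
    up=roi&(W[...,2]>.0975); print(' rim z', np.percentile(W[up][:,2],[10,50,90]),'mean xy',W[up].mean(0))
    roi2=roi&(W[...,2]>.076)
    for zz in(.081,.084,.087): print(zz,circ(n,roi2,zz))
    # rack things
    rt=(abs(W[...,0]-.488)<.05)&(abs(W[...,1]-.1417)<.11)
    k=rt&(abs(W[...,2]-.046)<.004); print(' rack top',np.median(W[k][:,2]))
    for nm,(x,y) in dict(f=(.483,.137)).items():
        kk=(np.hypot(W[...,0]-x,W[...,1]-y)<.03)&(W[...,2]>.080)&rt
        # filter middle
        print(' filt top z',np.percentile(W[kk][:,2],[25,50,75,95]),W[kk].mean(0), circ(n,kk,.087))
    allm=rt&(W[...,2]>.078)
    nl,lab,st,ce=cv2.connectedComponentsWithStats(allm.astype(np.uint8))
    for i in range(1,nl):
        if st[i,4]>30: print('  comp',st[i,4],W[lab==i].mean(0),circ(n,lab==i,.087)[0])
E
```

```text
top flange z med 0.08723280868370531 221 man top 0.051697736741607825
 rim z [0.10060157 0.10353687 0.10641461] mean xy [ 0.5143687  -0.22596616  0.10358727]
0.081 (array([ 0.51574557, -0.22755411,  0.02910801]), ((398.9845275878906, 196.477783203125), (21.310932159423828, 22.12822151184082), 113.43275451660156), 62)
0.084 (array([ 0.51524117, -0.22695448,  0.02902698]), ((398.9845275878906, 196.477783203125), (21.310932159423828, 22.12822151184082), 113.43275451660156), 62)
0.087 (array([ 0.51473677, -0.22635485,  0.02894595]), ((398.9845275878906, 196.477783203125), (21.310932159423828, 22.12822151184082), 113.43275451660156), 62)
 rack top 0.04623062608428863
 filt top z [0.0868333  0.08892946 0.09113035 0.09536866] [0.48727948 0.14102861 0.08933886] (array([0.48766008, 0.14137513, 0.01691216]), ((260.1841735839844, 209.2572784423828), (12.751655578613281, 12.930676460266113), 115.03971862792969), 37)
  comp 152 [0.49358918 0.0814879  0.08914248] [0.49398234 0.08184576 0.01728725]
  comp 153 [0.48709015 0.14058167 0.08893879] [0.48733664 0.14078874 0.01734953]
  comp 155 [0.480122
[... 520 characters left out ...]
.95995330810547), 48)
0.087 (array([ 0.51040349, -0.22216649,  0.03296454]), ((376.7830810546875, 176.33059692382812), (13.40787410736084, 18.860767364501953), 91.95995330810547), 48)
 rack top 0.04392095260909301
 filt top z [0.08410963 0.08587869 0.08861634 0.09138385] [0.48220953 0.14606989 0.0862754 ] (array([0.48180537, 0.14655304, 0.01853761]), ((290.1126708984375, 235.6838836669922), (9.966512680053711, 14.228812217712402), 86.9285659790039), 37)
  comp 118 [0.48850967 0.08723349 0.08573697] [0.48737144 0.08785674 0.01905276]
  comp 132 [0.48182407 0.14641579 0.08584317] [0.48101324 0.14705822 0.01922036]
  comp 136 [0.47562757 0.20557065 0.0859982 ] [0.47478711 0.20614773 0.01860515]
```

Request:
move_arm:
  steps: "24.5 30.4 0 0 0 0.097;24.5 30.4 0 0 0 0.097;24.5 30.4 0 0 0 0.097;24.5 30.4 0 0 0 0.097;24.5 30.4 0 0 0 0.097;24.5 30.4 0 0 0 0.097;24.5 30.4 0 0 0 0.097;24.5 30.4 0 0 0 0.097;24.5 30.4 0 0 0 0.097;24.5 30.4 0 0 0 0.097"
  fingers: 42

```text
time: 0.93
position: [0.4154, -0.3378, 0.2227]
orientation: [-2.535, -1.843, 0.008]
force: [0.8, -0.4, 0.1]
gripper_width: 0.0419
```

Request:
move_arm:
  steps: "20 22 -8 0 0 0.07;20 22 -12 0 0 0.07;20 22 -12 0 0 0.07;20 22 -14 0 0 0.07;18 20 -14 0 0 0.07;2 3 -12 0 0 0;0 0 0 0 0 0;0 0 0 0 0 0"

```text
time: 1.6
position: [0.5219, -0.2122, 0.1465]
orientation: [-2.139, -2.29, 0.007]
force: [-0.3, -1.1, -0.0]
gripper_width: 0.0418
```

```bash
cat > look.py <<'E'
import sys
from meas import *
tag=sys.argv[1]
for n in('top','side'):
    im,d=robot.get_image(n); np.savez(f'pics/{n}{tag}.npz',im=im,d=d)
    if n=='top': 
        u,v=proj('top',[float(sys.argv[2]),float(sys.argv[3]),.1])[0]
    else: u,v=proj('side',[float(sys.argv[2]),float(sys.argv[3]),.1])[0]
    u,v=int(u),int(v)
    c=im[max(0,v-45):v+45,max(0,u-50):u+50]; cv2.imwrite(f'pics/{n}{tag}.png',cv2.resize(c,None,fx=6,fy=6,interpolation=cv2.INTER_CUBIC))
    print(n,u-50,v-45)
s=robot.sense(); print(s['time'],s['position'],s['orientation'],s['force'],s['moment'],s['gripper_width'])
E
python3 look.py a .515 -.226
```

```text
top 349 150
side 326 126
1.7 [ 0.5215659  -0.21305424  0.14697267] [-2.14110138 -2.28911583  0.00664527] [0.44657836 0.01779304 0.73646571] [-0.04179917 -0.06531298 -0.04643937] 0.04235582411797871
```

Request:
move_arm:
  steps: "-6.5 -13.5 -8 0 0 -0.03;0 0 0 0 0 0;0 0 0 0 0 0"

```text
time: 1.95
position: [0.5149, -0.2303, 0.1419]
orientation: [-2.185, -2.254, 0.005]
force: [0.1, -0.5, 0.4]
gripper_width: 0.0419
```

```bash
python3 look.py b .515 -.226
```

```text
top 349 150
side 326 126
2.05 [ 0.51488245 -0.2299704   0.14179598] [-2.18398549 -2.25418256  0.00533807] [ 0.27965419  0.36577522 -0.68689804] [ 0.00569103  0.00040851 -0.03788436] 0.042067435843613714
```

View pics/sideb.png

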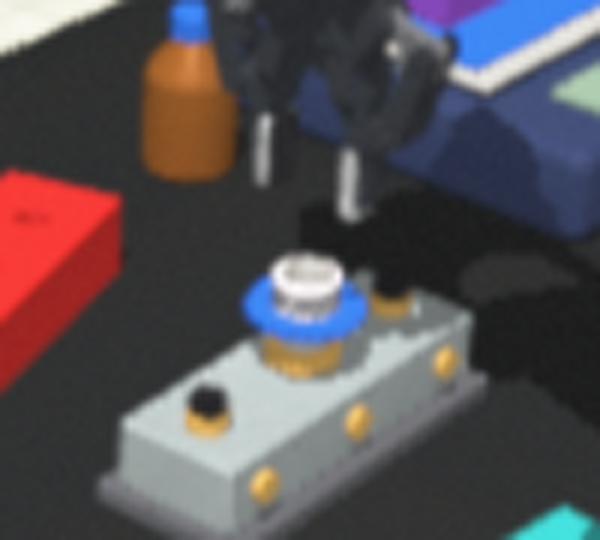

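View pics/topb.png

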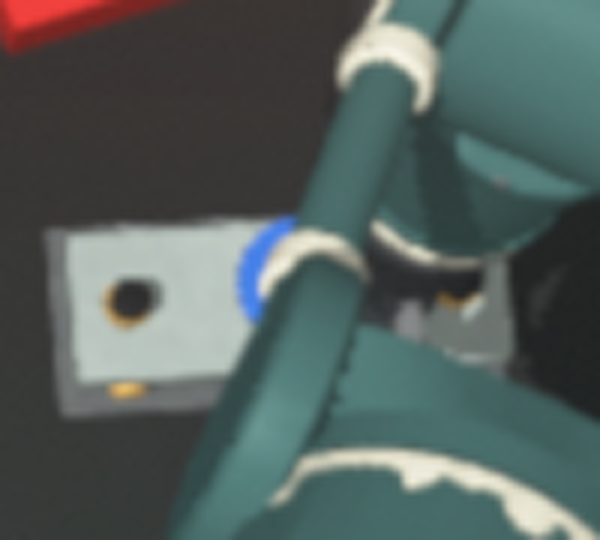

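The side view shows the pads straddling the coupler from above, with tips at full-image pixels about (370,157) and (384,162). I'll check the projected TCP against that.

Run:
```python
from meas import *
for z in(.135,.1418,.145,.15):
  for dx in(-.021,0,.021): print(z,dx,proj('side',[.5149+dx,-.230+dx*.03,z])[0])
print('coupler rim in side', [proj('side',[.515,-.2265,z])[0] for z in(.100,.104,.108)])
# rim pixel from side0: white ring
s=np.load('pics/side0.npz')['im']
print(onplane('side',[[326+307/6,126+275/6]],.103),onplane('side',[[326+307/6,126+275/6]],.100),onplane('side',[[326+307/6,126+275/6]],.106))
```

```text
0.135 -0.021 [384.02475949 163.06311483]
0.135 0 [378.24483656 160.68765456]
0.135 0.021 [372.56572477 158.35362613]
0.1418 -0.021 [384.16738563 160.99988732]
0.1418 0 [378.37065222 158.63623541]
0.1418 0.021 [372.67529281 156.31391934]
0.145 -0.021 [384.23477211 160.02507561]
0.145 0 [378.43009416 157.66703687]
0.145 0.021 [372.72705674 155.35028763]
0.15 -0.021 [384.3404093  158.49692977]
0.15 0 [378.52327455 156.14773442]
0.15 0.021 [372.80819886 153.83975467]
coupler rim in side [array([376.82053078, 171.49309621]), array([376.89132629, 170.31938624]), array([376.96234325, 169.14200473])]
[[ 0.5098289  -0.22160737]] [[ 0.51299698 -0.22567444]] [[ 0.50666081 -0.21754029]]
```

Request:
move_arm:
  steps: "0 3.5 -10 0 0 0;0 0 -15 0 0 0;0 0 -10 0 0 0;0 0 -3 0 0 0;0 0 0 0 0 0"

```text
time: 2.47
position: [0.5161, -0.2266, 0.1038]
orientation: [2.186, 2.254, -0.002]
force: [-0.9, -0.2, 0.2]
gripper_width: 0.0415
```

```bash
python3 look.py c .515 -.226
```

```text
top 349 150
side 326 126
2.5667 [ 0.5165523  -0.22680264  0.10462286] [ 2.18569501e+00  2.25310578e+00 -1.26667040e-03] [-0.57602306 -0.67191263 -1.63215724] [ 0.02945663 -0.01352056 -0.00562396] 0.04237174880358017
```

View pics/sidec.png

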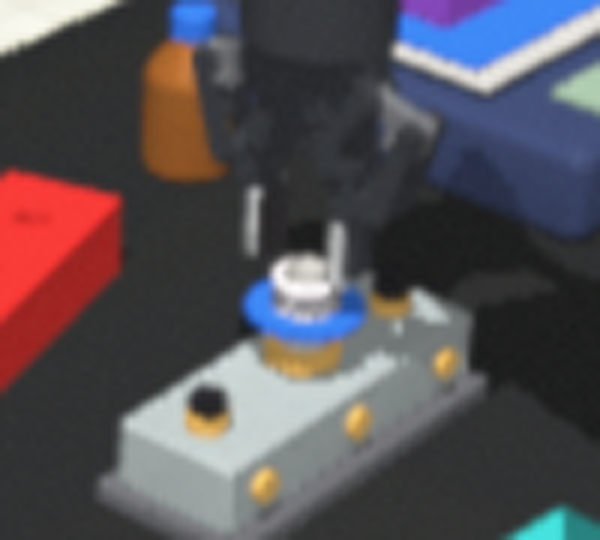

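Request:
move_arm:
  steps: "-1.5 0 -6 0 0 0;0 0 -4 0 0 0;0 0 -3 0 0 0;0 0 0 0 0 0"

```text
time: 2.9
position: [0.5163, -0.2272, 0.0921]
orientation: [2.183, 2.251, 0.0]
force: [-0.6, -0.0, 0.5]
gripper_width: 0.042
```

Request:
move_arm:
  steps: "0 0 -3 0 0 0;0 0 -2 0 0 0;0 0 -1 0 0 0;0 0 0 0 0 0"

```text
time: 3.23
position: [0.5165, -0.2273, 0.0857]
orientation: [2.183, 2.251, 0.0]
force: [-0.2, -0.1, 0.2]
gripper_width: 0.0417
```

```bash
python3 look.py d .515 -.226
```

```text
top 349 150
side 326 126
3.3333 [ 0.51666531 -0.22741019  0.08597376] [2.18270721e+00 2.25070080e+00 6.89935663e-04] [-0.21258657  0.03389626 -0.30733167] [ 0.08949773 -0.01474639 -0.04847802] 0.041835299323578365
```

View pics/sided.png

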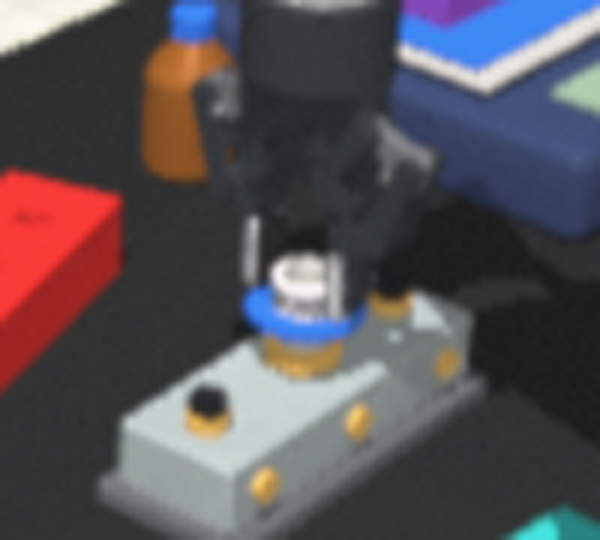

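The fingers straddle the tube just above the blue flange, with no contact yet. I'll keep descending.

Request:
move_arm:
  steps: "-2 0 -2 0 0 0;0 0 -1.5 0 0 0;0 0 -1.5 0 0 0;0 0 0 0 0 0"

```text
time: 3.67
position: [0.5151, -0.2278, 0.0827]
orientation: [2.182, 2.25, 0.001]
force: [-1.2, 1.1, 4.1]
gripper_width: 0.0419
```

Request:
move_arm:
  steps: "0 0.8 -3 0 0 0;0 0 -3 0 0 0;0 0 -3 0 0 0;0 0 0 0 0 0"

```text
time: 4.0
position: [0.5158, -0.2281, 0.0774]
orientation: [2.18, 2.248, 0.0]
force: [-1.4, 0.9, 3.3]
gripper_width: 0.0417
```

Request:
move_arm:
  steps: "0 0 -3 0 0 0;0 0 -2 0 0 0;0 0 0 0 0 0"

```text
time: 4.25
position: [0.517, -0.2288, 0.0745]
orientation: [2.177, 2.247, 0.001]
force: [-1.8, -0.1, 10.5]
gripper_width: 0.0417
```

```bash
python3 look.py e .515 -.226
```

```text
top 349 150
side 326 126
4.35 [ 0.51743878 -0.22901602  0.07486177] [2.17676993e+00 2.24597325e+00 1.48111451e-03] [-0.31384219  0.56667619 11.79347472] [ 0.12488639  0.68695754 -0.04947571] 0.04157320437933091
```

View pics/sidee.png

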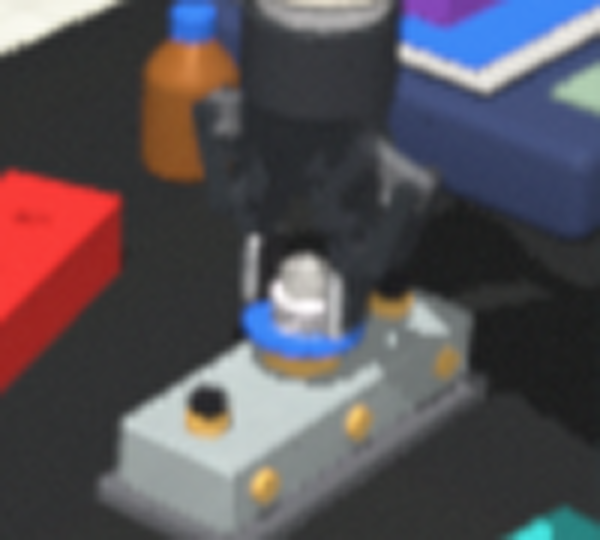

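The flange is going down and the steel socket is showing. I'll keep pushing to the click.

Request:
move_arm:
  steps: "-1.5 1.5 -3 0 0 0;-0.5 0.5 -3 0 0 0;0 0 -2 0 0 0;0 0 0 0 0 0"

```text
time: 4.68
position: [0.5181, -0.2292, 0.072]
orientation: [2.171, 2.242, 0.002]
force: [-3.3, 0.0, 9.3]
gripper_width: 0.0424
```

Request:
move_arm:
  steps: "-1 1 -3 0 0 0;-1 0.5 -3 0 0 0;-1 0 -3 0 0 0;0 0 0 0 0 0"

```text
time: 5.02
position: [0.5195, -0.2312, 0.0732]
orientation: [2.163, 2.236, 0.003]
force: [-8.1, -0.7, 0.5]
gripper_width: 0.0424
```

```bash
python3 look.py f .515 -.226
```

```text
top 349 150
side 326 126
5.1167 [ 0.51928683 -0.23115159  0.07267602] [2.16299269 2.23641646 0.00250052] [-2.967543    0.34002306  8.36365092] [-0.02072507  0.66807189  0.01052242] 0.041984029844720154
```

View pics/sidef.png

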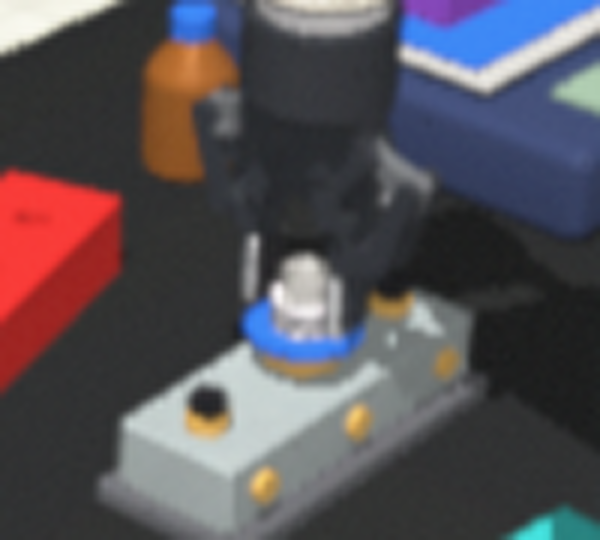

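```bash
cat > st.py <<'E'
from h import *
s=robot.sense();r=R.from_rotvec(s['orientation']);M=r.as_matrix()
print(s['time'],s['position'],'F',s['force'].round(2),'z',M[:,2].round(4),'jaw',np.degrees(np.arctan2(M[1,1],M[0,1])))
z=M[:,2];print('turn to vertical',np.cross(z,[0,0,-1]).round(4),s['gripper_width'])
E
python3 st.py
```

```text
5.1167 [ 0.51928683 -0.23115159  0.07267602] F [-2.97  0.34  8.36] z [ 0.0229 -0.0199 -0.9995] jaw 1.9254545042661289
turn to vertical [0.0199 0.0229 0.    ] 0.041984029844720154
```

Request:
move_arm:
  steps: "0 0 8 0.02 0.023 0;-4 3 4 0 0 0;0 0 0 0 0 0"

```text
time: 5.37
position: [0.5152, -0.2281, 0.0841]
orientation: [2.184, 2.257, 0.001]
force: [0.1, -0.1, 0.3]
gripper_width: 0.0421
```

```bash
python3 look.py g .515 -.226;python3 st.py
```

```text
top 349 150
side 326 126
5.4667 [ 0.51540048 -0.22827635  0.08373621] [2.18342038e+00 2.25749400e+00 5.45487612e-04] [-0.48590122 -0.01500678 -0.00871085] [ 0.0508037   0.00594249 -0.02925767] 0.04177253694227172
5.4667 [ 0.51540048 -0.22827635  0.08373621] F [-0.49 -0.02 -0.01] z [ 9.e-04 -4.e-04 -1.e+00] jaw 1.9112001381872392
turn to vertical [0.0004 0.0009 0.    ] 0.04177253694227172
```

View pics/sideg.png

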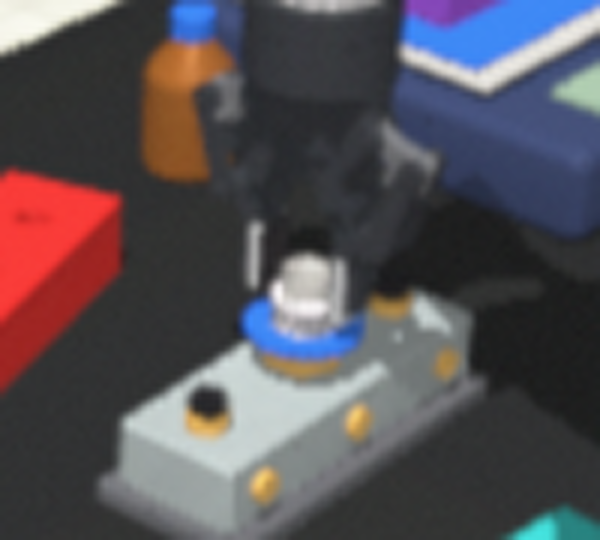

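The sleeve holds back on its catch with zero contact force: the socket stands well above the ring. I'll lift off and go to the filter.

Request:
move_arm:
  steps: "0 0 20 0 0 0;0 0 30 0 0 0;0 10 30 0 0 0.02;-2 30 10 0 0 0.02;-4 38 0 0 0 0.02;-4 40 0 0 0 0.02;-4 40 0 0 0 0;-4 40 0 0 0 0;-4 40 0 0 0 0;-3 40 0 0 0 0"
  fingers: 62

```text
time: 6.3
position: [0.484, 0.0549, 0.1682]
orientation: [-2.102, -2.333, 0.003]
force: [1.1, 0.3, 0.5]
gripper_width: 0.062
```

Request:
move_arm:
  steps: "1 40 0 0 0 0;1 25 0 0 0 0;0 8 -10 0 0 0;0 0 -10 0 0 0;0 0 0 0 0 0;0 0 0 0 0 0"

```text
time: 6.8
position: [0.4804, 0.1371, 0.1416]
orientation: [-2.089, -2.342, 0.006]
force: [-0.0, -0.4, 0.7]
gripper_width: 0.0621
```

```bash
python3 look.py h .488 .141;python3 st.py
python3 - <<'E'
from meas import *
for n in('side','top'):
    z=np.load(f'pics/{n}h.npz');W=cloud(n,z['d'])
    roi=(abs(W[...,0]-.515)<.06)&(abs(W[...,1]+.2265)<.05)&(W[...,2]>.06)
    hsv=cv2.cvtColor(z['im'],cv2.COLOR_BGR2HSV)
    b=roi&(hsv[...,0]>100)&(hsv[...,0]<125)&(hsv[...,1]>120)
    if b.sum(): print(n,np.median(W[b][:,2]),b.sum(), circ(n,roi&(W[...,2]>.066),.0745)[0])
    k=roi&(W[...,2]>.092);print(k.sum(),np.percentile(W[k],[50,90],axis=0),W[k].mean(0))
    c=cv2.resize(z['im'][160:230,340:450],None,fx=7,fy=7,interpolation=cv2.INTER_CUBIC);cv2.imwrite(f'pics/c{n}.png',c)
E
```

```text
top 209 163
side 239 184
6.9 [0.48051873 0.13652095 0.14193968] [-2.0903046  -2.34041555  0.00638895] [0.30210419 0.36915781 0.4489139 ] [ 0.00361999 -0.00991706 -0.00840742] 0.062013078998093045
6.9 [0.48051873 0.13652095 0.14193968] F [0.3  0.37 0.45] z [-5.4e-03 -6.0e-04 -1.0e+00] jaw 6.461749301671629
turn to vertical [ 0.0006 -0.0054  0.    ] 0.062013078998093045
side 0.0733484023986119 90 [ 0.5150962  -0.22819477  0.03569323]
56 [[ 0.51003089 -0.22270098  0.09869815]
 [ 0.52172202 -0.21366399  0.10278382]] [ 0.51158737 -0.22340075  0.09861604]
top 0.07707283872867654 207 [ 0.51481418 -0.22703803  0.02882207]
94 [[ 0.51484728 -0.22477292  0.10113632]
 [ 0.52563366 -0.21428284  0.10666983]] [ 0.51445776 -0.22491583  0.1000188 ]
```

View pics/sideh.png

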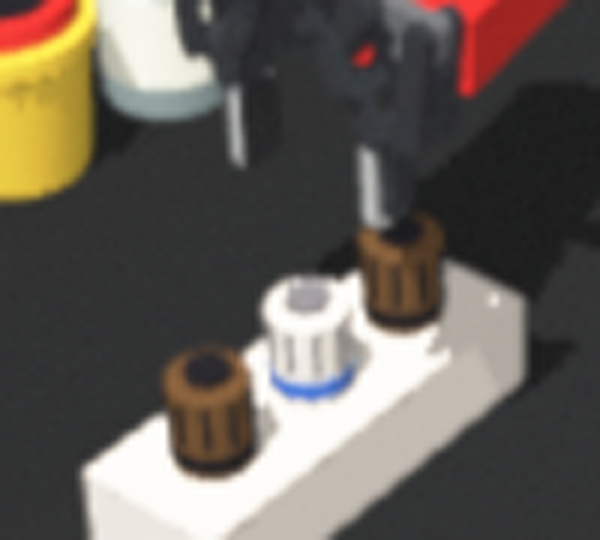

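View pics/ctop.png

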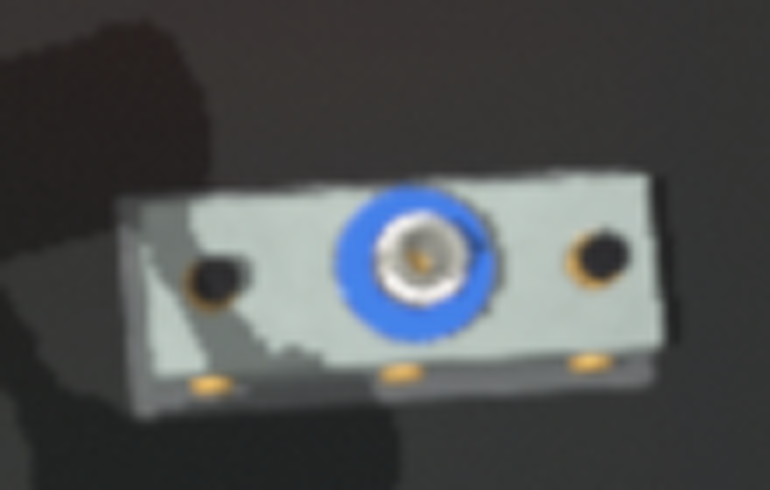

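The side view shows the fingers above the white filter with the blue band. The used filters are on either side and clear of them. The top view shows the sleeve still back. I'll centre on the filter and descend.

Request:
move_arm:
  steps: "7 4.5 0 0.0006 -0.0054 0;0 0 -10 0 0 0;0 0 -20 0 0 0;0 0 -10 0 0 0;0 0 0 0 0 0"

```text
time: 7.32
position: [0.4918, 0.1372, 0.1016]
orientation: [2.099, 2.332, 0.007]
force: [0.3, -0.1, 0.1]
gripper_width: 0.0623
```

```bash
python3 look.py i .488 .141;python3 st.py; python3 -c "
from meas import *
for z in(.1,.104,.108):print(onplane('top',[[340+421/7,160+257/7]],z))"
```

```text
top 209 163
side 239 184
7.4167 [0.49238052 0.13759436 0.10310747] [2.09763839 2.33148354 0.00924841] [-0.37294488 -0.46107031  0.45467916] [-0.05731255 -0.06606541  0.01259452] 0.06233526880151702
7.4167 [0.49238052 0.13759436 0.10310747] F [-0.37 -0.46  0.45] z [ 7.9e-03  8.0e-04 -1.0e+00] jaw 6.0445071715200465
turn to vertical [-0.0008  0.0079  0.    ] 0.06233526880151702
[[ 0.51173226 -0.22674712]]
[[ 0.51106281 -0.22593634]]
[[ 0.51039336 -0.22512556]]
```

View pics/sidei.png

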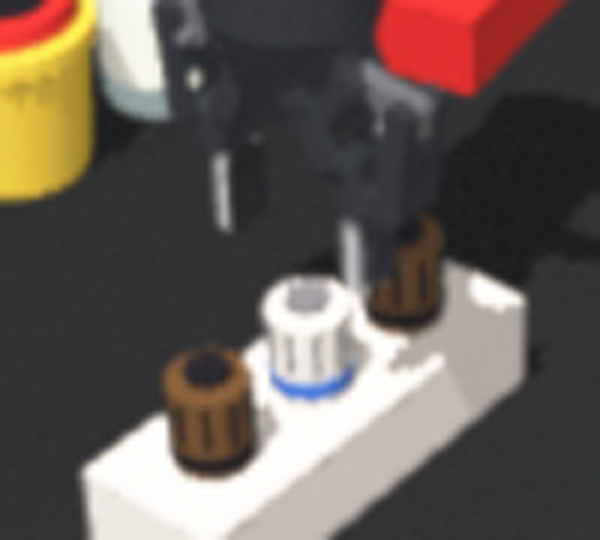

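View pics/topi.png

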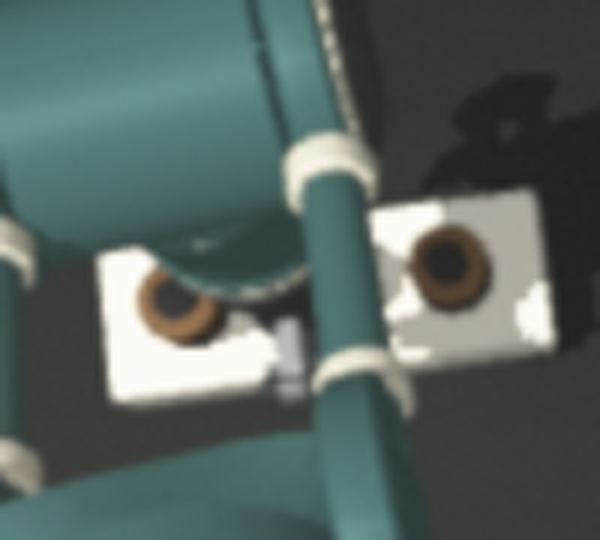

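Request:
move_arm:
  steps: "-4.5 3.5 0 -0.0008 0.0079 0;0 0 0 0 0 0;0 0 0 0 0 0"

```text
time: 7.67
position: [0.4888, 0.1415, 0.1049]
orientation: [2.102, 2.334, 0.003]
force: [1.0, -0.0, 1.0]
gripper_width: 0.0621
```

```bash
python3 st.py
```

```text
7.6667 [0.48882106 0.14145263 0.10490843] F [ 1.03 -0.03  1.01] z [ 1.7e-03  6.0e-04 -1.0e+00] jaw 6.000803427399281
turn to vertical [-0.0006  0.0017  0.    ] 0.06207989858927221
```

Request:
move_arm:
  steps: "-1 0 -12 0 0 0;0 0 -14 0 0 0;0 0 -12 0 0 0;0 0 -7 0 0 0;0 0 -3 0 0 0;0 0 0 0 0 0"

```text
time: 8.17
position: [0.4895, 0.1427, 0.056]
orientation: [2.097, 2.333, 0.011]
force: [-0.8, 0.1, 0.5]
gripper_width: 0.0619
```

```bash
python3 look.py j .488 .141;python3 st.py
```

```text
top 209 163
side 239 184
8.2667 [0.49015449 0.14279147 0.05687842] [2.0966794  2.33213937 0.01286545] [0.41486912 0.55788248 0.22904585] [0.0103226  0.04339782 0.05073379] 0.062202331293544064
8.2667 [0.49015449 0.14279147 0.05687842] F [0.41 0.56 0.23] z [ 0.0096  0.0024 -1.    ] jaw 6.086185227101563
turn to vertical [-0.0024  0.0096  0.    ] 0.062202331293544064
```

View pics/sidej.png

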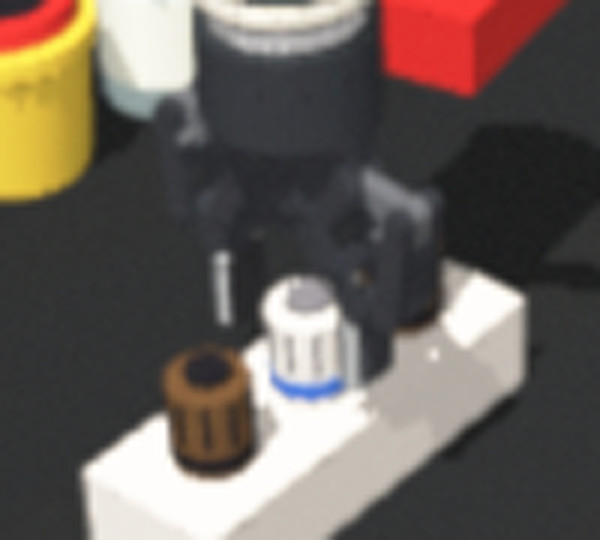

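Request:
move_arm:
  steps: "-2.5 -1.5 -3.5 -0.002 0.01 0;0 0 0 0 0 0"

```text
time: 8.43
position: [0.4884, 0.1414, 0.0542]
orientation: [2.1, 2.336, 0.002]
force: [-0.2, -0.3, -0.5]
gripper_width: 0.0623
```

Request:
move_arm:
  steps: "0 0 0 0 0 0;0 0 0 0 0 0;0 0 0 0 0 0;0 0 0 0 0 0;0 0 0 0 0 0;0 0 0 0 0 0"
  fingers: 20
  squeeze: 25

```text
time: 8.93
position: [0.4895, 0.1415, 0.0555]
orientation: [2.1, 2.335, 0.005]
force: [-0.5, -0.9, -0.5]
gripper_width: 0.0352
```

```bash
python3 st.py
```

```text
8.9333 [0.4894536  0.1415349  0.05548638] F [-0.46 -0.87 -0.53] z [ 0.003   0.0013 -1.    ] jaw 6.077410880830727
turn to vertical [-0.0013  0.003   0.    ] 0.035191688244805154
```

Request:
move_arm:
  steps: "0 0 5 0 0 0;0 0 10 0 0 0;0 0 15 0 0 0;0 0 20 0 0 0;0 0 25 0 0 0;0 0 25 0 0 0;0 0 20 0 0 0;0 0 5 0 0 0;0 0 0 0 0 0"

```text
time: 9.68
position: [0.4863, 0.1408, 0.1894]
orientation: [-2.1, -2.336, -0.001]
force: [0.3, 0.4, -0.5]
gripper_width: 0.0353
```

```bash
python3 look.py k .488 .141;python3 st.py
```

```text
top 209 163
side 239 184
9.7833 [0.485543   0.14065514 0.18752378] [-2.09940728e+00 -2.33500705e+00  2.06190671e-03] [-1.04172845  0.57487698 -1.81586048] [-0.02791835  0.04354786  0.03520578] 0.03474332615028692
9.7833 [0.485543   0.14065514 0.18752378] F [-1.04  0.57 -1.82] z [-2.e-03  1.e-04 -1.e+00] jaw 6.082530229289374
turn to vertical [-0.0001 -0.002  -0.    ] 0.03474332615028692
```

View pics/sidek.png

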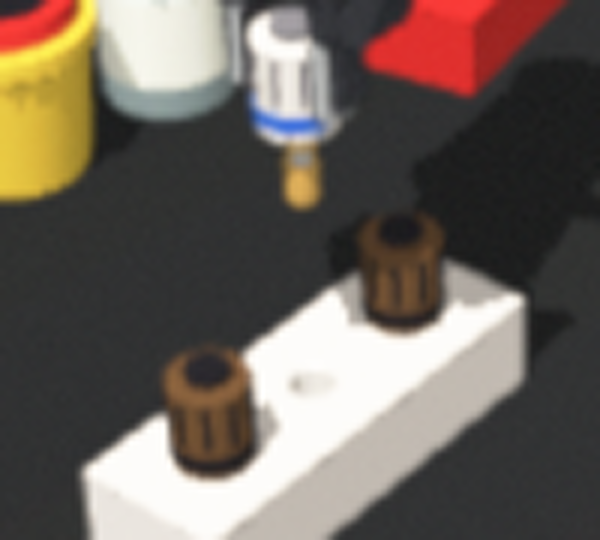

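Run:
```python
from meas import *
p=robot.sense()['position']
for dz in(-.0485,-.0485+.038,-.0485+.08,-.0485+.085):
    u=proj('side',p+[0,0,dz])[0]; print(dz,u,((u+.5)-[239,184])*6-.5)
```

```text
-0.0485 [289.8416615 216.8204177] [307.54996902 199.42250623]
-0.010500000000000002 [289.07781582 203.86616031] [302.9668949  121.69696188]
0.0315 [288.20029027 188.98397666] [297.70174163  32.40385997]
0.036500000000000005 [288.09339797 187.17116239] [297.06038784  21.52697431]
```

Run:
```python
from meas import *
for t in '0h':
  z=np.load(f'pics/top{t}.npz');W=cloud('top',z['d']);im=z['im']
  hsv=cv2.cvtColor(im,cv2.COLOR_BGR2HSV)
  box=np.zeros((400,640),bool);box[182:212,385:416]=1
  b=box&(hsv[...,0]>100)&(hsv[...,0]<125)&(hsv[...,1]>110)
  zz=.0855 if t=='0' else .075
  print('flange',circ('top',b,zz)[0])
  # interior non-blue inside flange
  e=circ('top',b,zz)[1]; m=np.zeros((400,640),np.uint8);cv2.ellipse(m,e,255,-1)
  g=(cv2.erode(m,np.ones((3,3)))>0)&(hsv[...,1]<90)
  n,l,s,c=cv2.connectedComponentsWithStats(g.astype(np.uint8)); i=1+np.argmax(s[1:,4])
  print('px',c[i],s[i],e[0]); 
  for h in(.085,.095,.103): print(h,onplane('top',[c[i]],h),circ('top',l==i,h)[0])
  k=box&(W[...,2]>.094); print(k.sum(),W[k].mean(0),circ('top',k,.103)[0])
```

```text
flange [ 0.51455172 -0.2281148   0.02869834]
px [400.51677852 195.89261745] [394 190  14  13 149] (399.5417785644531, 196.64122009277344)
0.085 [[ 0.51643484 -0.23090131]] [ 0.51643032 -0.23085737  0.01736591]
0.095 [[ 0.5147408 -0.228864 ]] [ 0.5147359  -0.22882031  0.01720407]
0.103 [[ 0.51338557 -0.22723415]] [ 0.51338037 -0.22719067  0.0170746 ]
118 [ 0.51101196 -0.22216497  0.12098957] [ 0.5140649  -0.22580862  0.01624318]
flange [ 0.51443765 -0.22807328  0.02863458]
px [399.6369863  196.56164384] [393 190  14  14 146] (398.79736328125, 197.31495666503906)
0.085 [[ 0.51467961 -0.22846857]] [ 0.5147407  -0.22839033  0.0173372 ]
0.095 [[ 0.51300191 -0.2264539 ]] [ 0.51306219 -0.22637699  0.01717524]
0.103 [[ 0.51165975 -0.22484217]] [ 0.51171939 -0.22476632  0.01704567]
87 [ 0.49801165 -0.20593847  0.1985757 ] [ 0.51406479 -0.22503788  0.01418809]
```

Request:
move_arm:
  steps: "1 -15 0 0 0 -0.01;3 -30 0 0 0 -0.01;4 -38 0 0 0 -0.01;4 -38 0 0 0 -0.01;4 -38 0 0 0 -0.01;4 -38 0 0 0 -0.01;4 -38 0 0 0 -0.01;4 -35 0 0 0 0;2 -30 0 0 0 0;1 -20 0 0 0 0"

```text
time: 10.62
position: [0.5034, -0.1866, 0.1676]
orientation: [-2.153, -2.249, 0.025]
force: [-0.5, 0.4, -0.7]
gripper_width: 0.0351
```

Request:
move_arm:
  steps: "5 -17 6 0 0 0;4 -12 3 0 0 0;2 -3 0 0 0 0;0 0 0 0 0 0;0 0 0 0 0 0"

```text
time: 11.03
position: [0.5091, -0.2226, 0.167]
orientation: [-2.15, -2.23, 0.034]
force: [-0.6, 0.0, -1.3]
gripper_width: 0.0354
```

```bash
python3 st.py
```

```text
11.0333 [ 0.5091196  -0.22259815  0.16696094] F [-0.62  0.02 -1.32] z [-0.0463  0.0145 -0.9988] jaw 2.101111935705766
turn to vertical [-0.0145 -0.0463 -0.    ] 0.03543410956823419
```

Request:
move_arm:
  steps: "6 -4.5 3 -0.0145 -0.0463 0;0 0 0 0 0 0;0 0 0 0 0 0"

```text
time: 11.28
position: [0.514, -0.2231, 0.1676]
orientation: [-2.174, -2.261, 0.0]
force: [0.5, 0.4, -1.2]
gripper_width: 0.0351
```

```bash
python3 look.py l .515 -.226; python3 st.py
```

```text
top 349 150
side 326 126
11.3833 [ 0.51428727 -0.2233205   0.167805  ] [-2.17413153e+00 -2.26200680e+00  1.26785179e-04] [ 0.65027359 -1.25491966 -0.18331417] [-0.00812674 -0.0136406  -0.01146718] 0.035473742776631664
11.3833 [ 0.51428727 -0.2233205   0.167805  ] F [ 0.65 -1.25 -0.18] z [-0.0031  0.0028 -1.    ] jaw 2.269889450469154
turn to vertical [-0.0028 -0.0031 -0.    ] 0.035473742776631664
```

View pics/sidel.png

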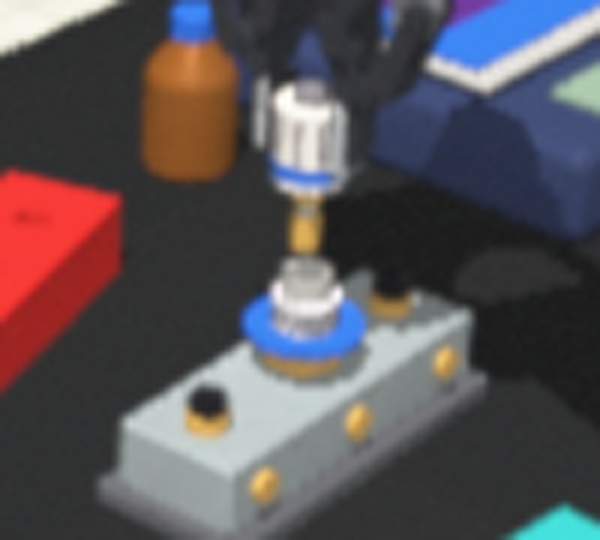

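Request:
move_arm:
  steps: "1.2 -2.7 0 -0.0028 -0.0031 0;0 0 0 0 0 0;0 0 -4 0 0 0;0 0 -4 0 0 0;0 0 0 0 0 0"

```text
time: 11.8
position: [0.516, -0.2248, 0.1594]
orientation: [-2.174, -2.267, 0.0]
force: [-0.1, 0.6, -0.9]
gripper_width: 0.036
```

```bash
python3 look.py m .515 -.226; python3 st.py
```

```text
top 349 150
side 326 126
11.9 [ 0.51627486 -0.22491432  0.1599657 ] [ 2.17442636e+00  2.26715938e+00 -2.73850663e-05] [-0.23129411 -0.76774426 -0.29332416] [ 0.00393242 -0.0260064  -0.01558208] 0.03521051822807925
11.9 [ 0.51627486 -0.22491432  0.1599657 ] F [-0.23 -0.77 -0.29] z [ 2.e-04 -2.e-04 -1.e+00] jaw 2.3921369812067184
turn to vertical [0.0002 0.0002 0.    ] 0.03521051822807925
```

View pics/sidem.png

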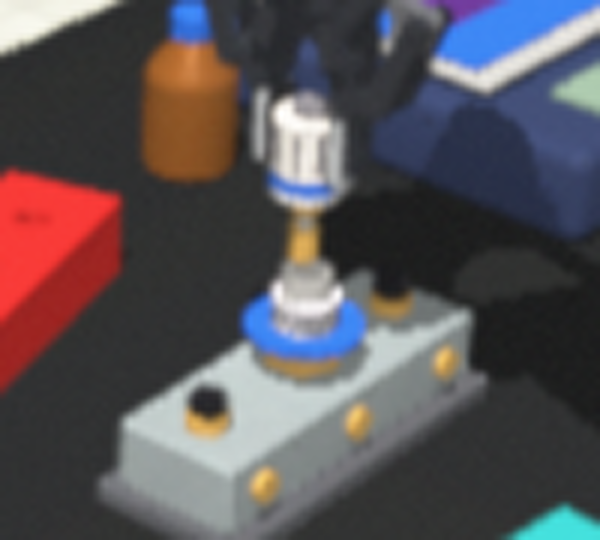

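View pics/topm.png

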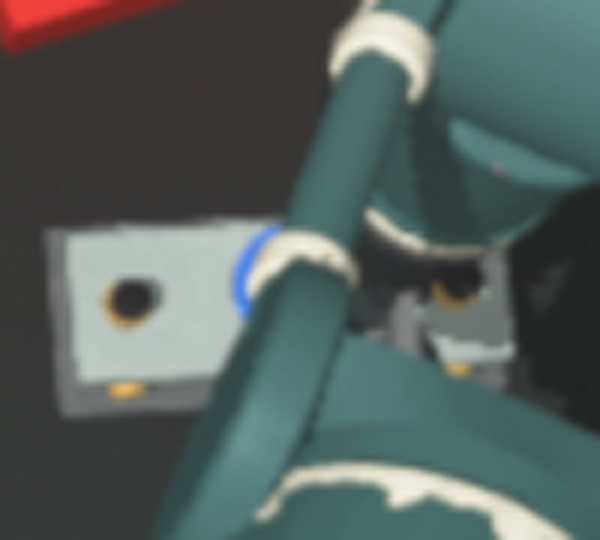

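Request:
move_arm:
  steps: "-0.5 -1.5 -3 0 0 0;0 0 -3 0 0 0;0 0 -2 0 0 0;0 0 -2 0 0 0;0 0 0 0 0 0"

```text
time: 12.32
position: [0.5157, -0.2269, 0.1489]
orientation: [2.175, 2.267, -0.0]
force: [-0.7, 0.4, -1.3]
gripper_width: 0.0354
```

```bash
python3 st.py
```

```text
12.3167 [ 0.51570052 -0.22694602  0.14894716] F [-0.74  0.44 -1.28] z [ 2.e-04 -2.e-04 -1.e+00] jaw 2.3600652170463743
turn to vertical [0.0002 0.0002 0.    ] 0.03538248720805015
```

Request:
move_arm:
  steps: "0 0 -2 0 0 0;0 0 -1.5 0 0 0;0 0 -1.5 0 0 0;0 0 0 0 0 0"

```text
time: 12.65
position: [0.5156, -0.2269, 0.1433]
orientation: [-2.175, -2.267, 0.0]
force: [0.1, -0.0, -1.4]
gripper_width: 0.0354
```

```bash
python3 look.py n .515 -.226; python3 st.py
```

```text
top 349 150
side 326 126
12.75 [ 0.51577548 -0.22702495  0.14361156] [ 2.17502690e+00  2.26627645e+00 -2.27402738e-05] [-0.27344849 -0.24343561 -1.41890925] [-0.03663029 -0.02444118 -0.04663908] 0.03546740484946549
12.75 [ 0.51577548 -0.22702495  0.14361156] F [-0.27 -0.24 -1.42] z [ 3.e-04 -3.e-04 -1.e+00] jaw 2.354032003008729
turn to vertical [0.0003 0.0003 0.    ] 0.03546740484946549
```

View pics/siden.png

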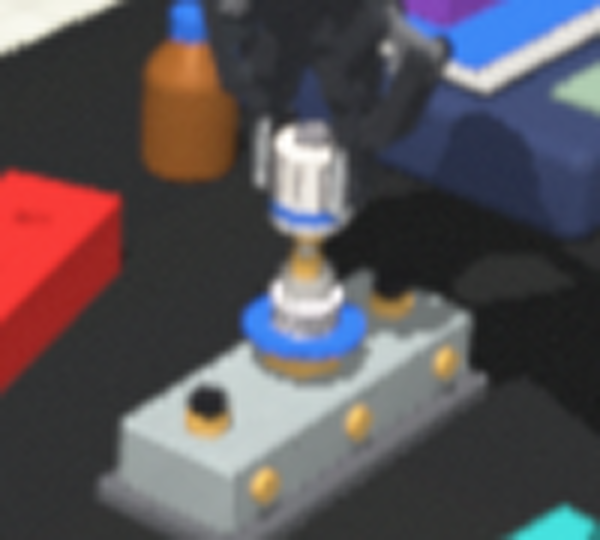

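The nose appears to be entering the mouth, in line at crop u≈306 for both, and there is no contact force. I'll continue gently.

Request:
move_arm:
  steps: "0 0 -2 0 0 0;0 0 -2 0 0 0;0 0 -2 0 0 0;0 0 0 0 0 0"

```text
time: 13.08
position: [0.5156, -0.2271, 0.1374]
orientation: [2.175, 2.266, -0.001]
force: [0.4, -0.4, -1.3]
gripper_width: 0.0353
```

```bash
python3 st.py
```

```text
13.0833 [ 0.51560859 -0.22711208  0.13742257] F [ 0.4  -0.41 -1.27] z [ 1.e-04 -6.e-04 -1.e+00] jaw 2.3616280732430304
turn to vertical [0.0006 0.0001 0.    ] 0.0353210313721139
```

Request:
move_arm:
  steps: "0 0 -2 0 0 0;0 0 -2 0 0 0;0 0 -2 0 0 0;0 0 -1.5 0 0 0;0 0 0 0 0 0"

```text
time: 13.5
position: [0.5157, -0.2271, 0.129]
orientation: [2.175, 2.266, -0.0]
force: [0.3, 0.0, -0.9]
gripper_width: 0.0352
```

```bash
python3 look.py o .515 -.226; python3 st.py
```

```text
top 349 150
side 326 126
13.6 [ 0.51579296 -0.22715808  0.12928258] [ 2.17464607e+00  2.26617380e+00 -2.59605871e-04] [-0.2438792  -0.28910594 -1.50872527] [-0.00940201 -0.04001621 -0.02916093] 0.03531668824342264
13.6 [ 0.51579296 -0.22715808  0.12928258] F [-0.24 -0.29 -1.51] z [ 5.e-04 -7.e-04 -1.e+00] jaw 2.361468828818981
turn to vertical [0.0007 0.0005 0.    ] 0.03531668824342264
```

View pics/sideo.png

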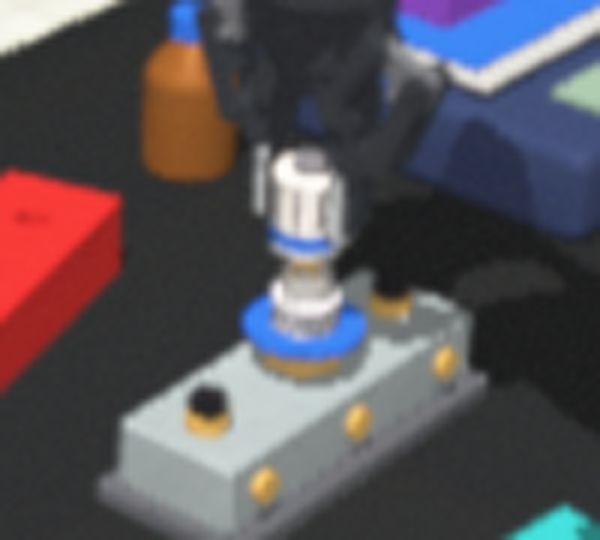

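The nose is in the bore and moving freely. Next I'll feel for the plunger in small steps.

Request:
move_arm:
  steps: "0 0 -1.5 0 0 0;0 0 -1.5 0 0 0;0 0 -1.5 0 0 0;0 0 0 0 0 0"

```text
time: 13.93
position: [0.5157, -0.2272, 0.1247]
orientation: [2.174, 2.266, -0.001]
force: [-0.8, -0.2, -2.2]
gripper_width: 0.0356
```

Request:
move_arm:
  steps: "0 0 -1.3 0 0 0;0 0 -1.3 0 0 0;0 0 0 0 0 0"

```text
time: 14.18
position: [0.5158, -0.2273, 0.1219]
orientation: [2.174, 2.266, -0.001]
force: [-0.2, 0.3, -0.5]
gripper_width: 0.0355
```

Request:
move_arm:
  steps: "0 0 -1 0 0 0;0 0 -1 0 0 0;0 0 0 0 0 0"

```text
time: 14.43
position: [0.516, -0.2275, 0.1216]
orientation: [2.174, 2.266, -0.001]
force: [-1.6, 0.7, 0.5]
gripper_width: 0.0352
```

```bash
python3 look.py p .515 -.226; python3 st.py
```

```text
top 349 150
side 326 126
14.5333 [ 0.51597081 -0.22752465  0.12148099] [ 2.17404064e+00  2.26585540e+00 -8.47150654e-04] [-2.62836016  1.53492139  2.22369374] [0.15306216 0.50947015 0.01077806] 0.035340537715633585
14.5333 [ 0.51597081 -0.22752465  0.12148099] F [-2.63  1.53  2.22] z [ 7.0e-04 -1.4e-03 -1.0e+00] jaw 2.3693813930056455
turn to vertical [0.0014 0.0007 0.    ] 0.035340537715633585
```

View pics/sidep.png

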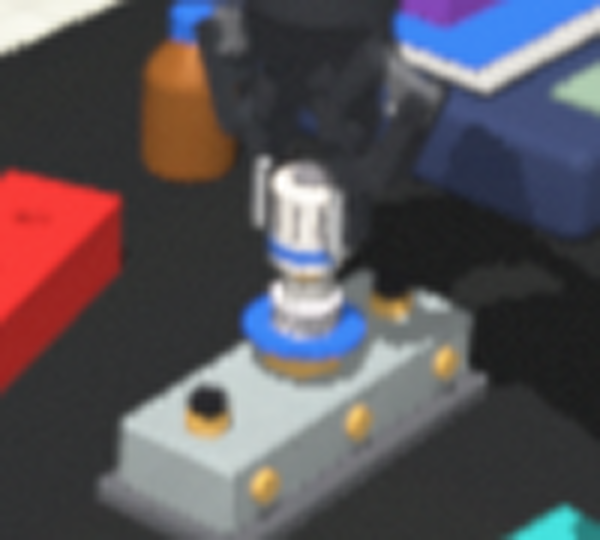

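Contact with the plunger at about 3 N net, with a small side force. I'll ease sideways along it and press on.

Request:
move_arm:
  steps: "-0.8 0.6 -1 0.0014 0.0007 0;0 0 -1 0 0 0;0 0 0 0 0 0"

```text
time: 14.78
position: [0.516, -0.2275, 0.1214]
orientation: [2.173, 2.266, 0.0]
force: [-2.2, 0.8, 2.7]
gripper_width: 0.0352
```

```bash
python3 st.py
```

```text
14.7833 [ 0.51595287 -0.22754786  0.12138613] F [-2.17  0.79  2.69] z [ 0.0019 -0.0014 -1.    ] jaw 2.386501698423528
turn to vertical [0.0014 0.0019 0.    ] 0.035181974221386726
```

Request:
move_arm:
  steps: "-1 0.6 -2 0.001 0.002 0;-0.5 0.4 -2 0 0 0;0 0 -2 0 0 0"

```text
time: 15.03
position: [0.5159, -0.2274, 0.1178]
orientation: [2.172, 2.264, 0.001]
force: [-3.6, 1.1, 5.1]
gripper_width: 0.0356
```

```bash
python3 st.py
```

```text
15.0333 [ 0.51590435 -0.22741524  0.1177597 ] F [-3.62  1.06  5.08] z [ 0.0034 -0.0024 -1.    ] jaw 2.391501228743059
turn to vertical [0.0024 0.0034 0.    ] 0.03561061884277963
```

```bash
python3 look.py q .515 -.226; python3 st.py
```

```text
top 349 150
side 326 126
15.1333 [ 0.51579226 -0.22728779  0.11723414] [2.17214870e+00 2.26452902e+00 1.07155006e-03] [-3.0200171   0.66584829  3.76466095] [ 0.15553767  0.46621943 -0.02471225] 0.03552214970497493
15.1333 [ 0.51579226 -0.22728779  0.11723414] F [-3.02  0.67  3.76] z [ 0.0031 -0.0021 -1.    ] jaw 2.3858692274592515
turn to vertical [0.0021 0.0031 0.    ] 0.03552214970497493
```

View pics/sideq.png

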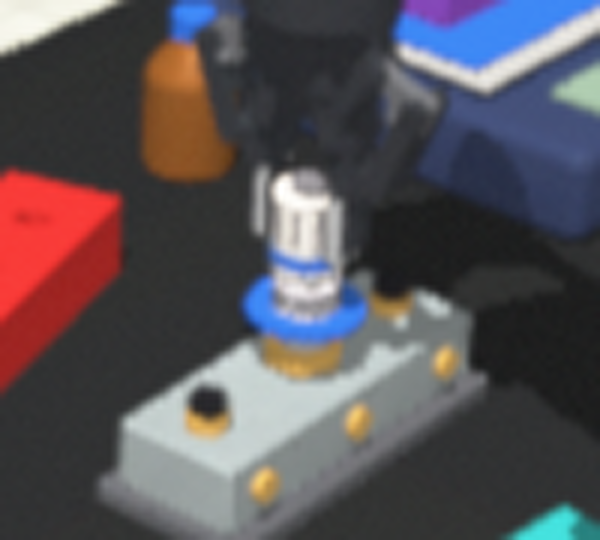

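The sleeve has sprung up: the blue flange is back high, with the brass foot visible below it. Releasing.

Request:
move_arm:
  steps: "0 0 0 0 0 0;0 0 0 0 0 0;0 0 0 0 0 0;0 0 0 0 0 0;0 0 0 0 0 0;0 0 0 0 0 0"
  fingers: 62

```text
time: 15.63
position: [0.5167, -0.2274, 0.1153]
orientation: [2.171, 2.263, 0.003]
force: [0.0, -0.3, -0.1]
gripper_width: 0.062
```

```bash
python3 look.py r .515 -.226; python3 st.py
```

```text
top 349 150
side 326 126
15.7333 [ 0.51665076 -0.22735534  0.1153955 ] [2.17135516 2.26329514 0.00280197] [ 0.17099154  0.80113634 -0.03631899] [ 0.02468923  0.04490794 -0.03448443] 0.06192935466342891
15.7333 [ 0.51665076 -0.22735534  0.1153955 ] F [ 0.17  0.8  -0.04] z [ 0.005  -0.0023 -1.    ] jaw 2.375737144102894
turn to vertical [0.0023 0.005  0.    ] 0.06192935466342891
```

View pics/sider.png

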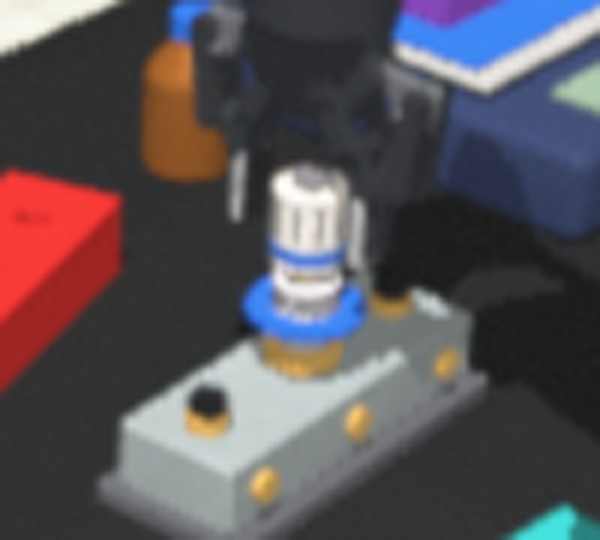

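The filter rose a little and stands locked. The fingers are clear, so I'll retreat straight up, then away.

Request:
move_arm:
  steps: "0 0 8 0.002 0.005 0;0 0 15 0 0 0;0 0 25 0 0 0;0 0 30 0 0 0;0 0 25 0 0 0;-10 -15 15 0 0 0;-15 -30 0 0 0 0;-20 -35 0 0 0 0;-10 -15 0 0 0 0;0 0 0 0 0 0"

```text
time: 16.57
position: [0.46, -0.3242, 0.246]
orientation: [2.166, 2.271, -0.002]
force: [0.1, -0.5, -0.0]
gripper_width: 0.0617
```

Request:
move_arm:
  steps: "-20 -35 0 0 0 0;-20 -35 0 0 0 0;-10 -15 0 0 0 0;0 0 0 0 0 0;0 0 0 0 0 0;0 0 0 0 0 0"

```text
time: 17.07
position: [0.4119, -0.4083, 0.2497]
orientation: [2.164, 2.268, 0.004]
force: [0.3, 0.1, 0.3]
gripper_width: 0.062
```

```bash
python3 look.py s .515 -.226; python3 st.py
python3 - <<'E'
from meas import *
for n in('side','top'):
    z=np.load(f'pics/{n}s.npz');W=cloud(n,z['d'])
    hsv=cv2.cvtColor(z['im'],cv2.COLOR_BGR2HSV)
    roi=(np.hypot(W[...,0]-.515,W[...,1]+.227)<.045)&(W[...,2]>.06)
    b=roi&(hsv[...,0]>100)&(hsv[...,0]<125)&(hsv[...,1]>120)&(W[...,2]<.1)
    print(n,'flange z',np.median(W[b][:,2]),b.sum())
    k=roi&(W[...,2]>.135);print('cap',k.sum(),W[k].mean(0) if k.any() else 0,W[roi][:,2].max())
    cv2.imwrite(f'pics/full{n}.png',z['im'])
E
```

```text
top 349 150
side 326 126
17.1667 [ 0.41224043 -0.40783617  0.24961558] [2.16237186 2.26970259 0.00385407] [-0.91805854 -0.58910157  0.31640615] [-0.05006721  0.03872652  0.0593367 ] 0.06172403540563491
17.1667 [ 0.41224043 -0.40783617  0.24961558] F [-0.92 -0.59  0.32] z [ 0.0066 -0.0029 -1.    ] jaw 2.775083390008301
turn to vertical [0.0029 0.0066 0.    ] 0.06172403540563491
side flange z 0.08317790454671198 96
cap 113 [ 0.50903453 -0.21901742  0.14719982] 0.15875660074431208
top flange z 0.08693153217322791 168
cap 183 [ 0.51429292 -0.22522871  0.15384639] 0.1635068833661455
```

View pics/sides.png

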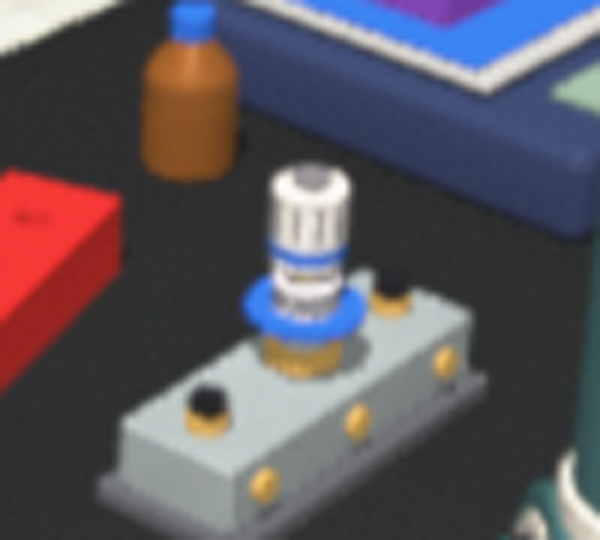

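View pics/fulltop.png

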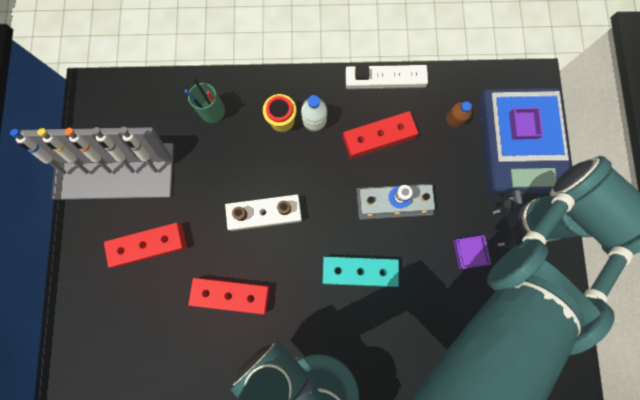

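The filter stands upright in the coupler. The flange is back at its starting height and everything else is where it was. Handing in.

```bash
python3 -c "
from rig import robot
print(robot.job_done())"
```

```text
the job is handed in; nothing more can be done
None
```

The fresh filter is fitted and locked in the coupler, and I handed the job in at about 17 s; the rig reported no verdict.

**What I did:** I pushed the flange down with the fingers straddling the tube until the sleeve caught and stayed back. Then I lifted the fresh filter from the rack's middle hole and lowered its nose in. It met the plunger and pressed it about 4 mm until the sleeve sprang up. I then opened the fingers and backed away.

**Force while pressing:** the wrist read about 5 N up and 4 N sideways, or about 6 N up once the filter's weight is counted. That is well under 25 N, though I only read the force at the end of each short move.

**Last checks:**
- **Sleeve:** the flange reads 86.9 mm in the top camera and 83.2 mm in the side camera, against 87.2 and 83.7 mm at the start, so it is back up.
- **Filter:** it stands upright on the coupler, with the tip about 22–26 mm above the outlet (under 34 mm is needed).
- **Everything else:** the used filters and the bystanders look unmoved in the final top view.
- **Arm:** it is clear of everything, with no contact force.

**What went wrong or disagreed:**
- On the first push the tool drifted about 4 mm and tilted about 0.03 rad, which pushed sideways on the sleeve tube. I lifted off, straightened it, and found the sleeve already caught.
- The two cameras differ by 3–4 mm in height, so the heights above carry that uncertainty.

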